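# Reverse the drill-guide arm and index the plant-stand tray

### The job

The small clip hole under the drill guide is finished; set the jig up for the next leg hole. Lift the guide arm off its pivot pin, turn it end for end and lower it (do not drop it) fully home on the pin, with the brass bush end over the tray and the arm swung against the stop post; also turn the handwheel two full turns clockwise, seen from above, so that the next brass-coloured tab comes under the bush. Do not knock the guide arm against the tray, leave the things lying round the jig where they are, and let go of everything.

Things in the scene. Friction and masses are not known exactly. Their poses are not given: they have to be found in the camera images.
- jig: Green and steel drilling jig bolted down, on a dark steel base plate 230 x 480 x 12 mm. Origin: on the turntable axis at the bench top; z up; y runs along the plate, x across it. In this frame (mm): pivot pin at x 0, y -180; handwheel axis at x 0, y 190. Its place and its yaw (within 0.3 rad) differ from run to run.
- guide_arm: Loose aluminium arm, 0.27 to 0.45 kg, 210 mm long, on the pivot pin. Origin: centre of its pivot hole at the underside; x along the arm to the brass end, z up. Hub block in the middle 50 (x) x 34 (y) x 30 mm tall, 14 mm through hole; bars 30 wide x 14 mm thick to each end, undersides level. Starts with the steel end over the tray, swung 0.05 to 0.7 rad counter-clockwise from the stop.
- brass_bush (a point): Centre of the brass bush at the underside of the arm, 85 mm from the pivot. Brass collar 26 mm in diameter, standing 8 mm above the bar, 12 mm hole.
- steel_bush (a point): Centre of the small dark steel bush at the underside of the arm, at its other end, 85 mm from the pivot. Collar 17 mm in diameter, 8 mm above the bar, 6 mm hole.
- pin_seat (a point): On the pivot pin's axis, at the level (95 mm above the bench) on which the seated arm's underside rests: the top of a 30 mm shoulder on the pillar. Below it the 30 mm neck runs 18 mm down to the 40 mm pillar.
- pin_tip (a point): Tip of the steel pivot pin, 36 mm above pin_seat. The pin is 12 mm in diameter for 24 mm, then tapers over 12 mm to a 5 mm tip.
- stop_post (a point): Top centre of the steel stop post, 10 mm in diameter, top 37 mm above pin_seat; 50 mm from the pin towards the tray and 20 mm aside (+x of the jig), on a bracket whose top is 23 mm below pin_seat. An arm swung clockwise (from above) until its side touches the post points at the turntable axis; it cannot swing past the post, only be lifted over it.
- drill_spot (a point): Fixed point of the jig, at the level of the seated arm's underside, above the tray's rim on the line from the pin to the turntable axis, 85 mm from the pin: where the bush's centre stands when the arm is against the stop.
- turntable: Turntable with a bronze plant-stand tray clamped on it by a black star knob (top 93 mm above the bench). Origin on the axis at the bench top. Tray 232 mm in diameter, edge 83 mm above the bench. Tabs 2 mm higher, at 95 mm radius, 60 degrees apart: brass-coloured ones (26 mm) alternate with small dark ones (16 mm). Geared to the handwheel: two turns move it 60 degrees the same way.
- next_tab (a point): Top centre of the brass-coloured tab that comes to the drill spot.
- handwheel (a joint): Angle of the handwheel in rad, positive clockwise seen from above, 0 at the start; two full turns are 12.57. Turns without a stop either way, stays where it is left, and takes about 1.5 N at the crank.
- wheel_axis (a point): Centre of the handwheel at the top of its rim, 90 mm above the bench. Dark steel wheel 110 mm in diameter, rim 12 mm thick, axis vertical.
- crank_top (a point): Top centre of the black crank handle, upright on the rim 43 mm from the wheel's axis; the handle is 19 mm in diameter, 45 mm tall (from 91 to 136 mm above the bench), and spins freely on its own axis. At the start it stands on the side away from the turntable, by the red mark.
- bird: Bystander: painted blue and yellow metal bird, 90 mm tall, on a 56 mm foot. Origin under the foot.
- tin: Bystander: grey tin, 64 mm in diameter, 55 mm tall. Origin under its centre.
- clip_bin: Bystander: open blue bin of brass screws, 100 x 75 x 40 mm. Origin under its centre.
- drill: Bystander: grey and black cordless drill lying on its side, about 200 x 180 x 58 mm. Origin under its motor housing.
Things that resemble listed ones, but are neither listed nor needed, are in the scene too. Of the things shaped like the guide_arm, the aluminium one is meant.

How it is judged:
At the end, for the whole second after the job is handed in: The guide arm sits fully down on the pin (within 2 mm, upright), at rest and released, its brass bush centred within 6 mm of the drill spot, which the stop post gives; the handwheel stands two full turns clockwise from its start, within 0.35 rad (20 degrees) (horizontal distance between brass_bush and drill_spot below 0.006 m and horizontal distance between guide_arm and pin_seat below 0.004 m and z of guide_arm in the frame of pin_seat below 0.002 m and angle between guide_arm's own z axis and vertical below 0.04 rad and value of joint handwheel between 12.22 and 12.92 rad and linear speed of guide_arm below 0.01 m/s); the robot touches nothing.
It fails at once if the guide arm is let fall down the pin (over 0.5 m/s, not held) (linear speed of guide_arm above 0.5 m/s and horizontal distance between guide_arm and pin_seat below 0.004 m and contact force between the fingers and guide_arm below 0.5 N).
It fails at once if the guide arm is knocked against the tray (over 6 N) (contact force between guide_arm and turntable above 6 N).
It fails at once if a bystander is moved more than 20 mm (distance of any of bird, tin, clip_bin, drill from where it was at the start of the episode above 0.02 m).
It also fails if it takes over 72 s, if anything falls off the work surface, if the arm or the gripper's body presses on something with over 40 N, if the wrist force passes 120 N, or if a joint passes its speed limit or range.

### The arm

A 6-joint arm with a two-finger parallel gripper is mounted at the origin on the work surface. World frame = base frame: x ahead of the robot, y to its left, z up, the work surface at z = 0. Lengths are in m, angles in rad, forces in N, time in s.
With the tool pointing down it reaches from about 0.35 to 0.775 m from the base axis. Payload 5.5 kg.
Tool frame: the origin (TCP) lies at the very end of the fingers, on their centre line; the grasp point (between the pads) lies 19 mm behind it (env.grasp_offset is the distance from the TCP to the grasp point, in m); z points along the fingers, x is the direction in which the jaws open and shut, and the axes are right-handed (so a half turn about z gives the same grasp; the last joint's range is limited). The gripper opens to 85 mm and grips with 20 to 120 N. Pads are 22 mm wide; open, the fingers measure 114 mm over their backs; the gripper's body (76 mm by 85 mm) begins 54 mm behind the grasp point. The pads swing forward as they close: fully open they stand 13 mm farther back than shut.
Start: joints at [1.123, 0.313, 0.046, 1.304, 0, 1.431], TCP at [0.174, 0.548, 0.231] pointing down, gripper open.
Joint ranges: [-2.76, 2.76], [-0.86, 1.69], [-1.03, 1.26], [-2.2, 2.34], [-1.47, 1.5], [-3.14, 3.14]. Speed limits (rad/s): [2.57, 2.57, 3.14, 3.14, 3.14, 3.14].

### API

Orientations are given as a unit quaternion [w, x, y, z].
In Python, from workcell import status, viewer, env gives the robot as it stands.
- The arm moves only by the tool carry_out, never from a script. Its argument "plan" is a list of rows, each an object of numbers: "x", "y", "z": the shift along the tool's x, y, z in m; "ax", "ay", "az": the turn, a rotation vector about the tool's x, y, z in rad; "hand": the opening, from 0 (shut) to 1 (fully open). In form: [{"x": .., "y": .., "z": .., "ax": .., "ay": .., "az": .., "hand": ..}, ...]. A call has 1 to 12 rows; each row is the pose to reach, as a shift and turn from the pose measured when the call began, along the tool's axes at that moment; what a row does not reach only later rows make up. A row lasts 1/12 s, in which the tool goes at most 41.7 mm and 7.16 degrees, less where a joint would pass 70% of its speed; a pose out of reach is approached as far as the arm can. A call with a gripper value outside its range is refused whole. The fingers move at their own pace and stop on an object; "squeeze" is the grip in N (left out, the last holds). Time passes only in rows, so rows that repeat a pose let the fingers close. It gives the time, the measured TCP pose, the force and the opening at its end, in the units of the state.
- status.get_state(): the state, without advancing time (a new reading comes with each control period).
- viewer.read_camera(name): name is "scene" or "top" or "wrist"; returns the picture (480x640x3 uint8, red, green, blue); there is no depth.
- viewer.camera_model(name): a dict with "vfov" (degrees; the focal length in pixels is half the picture's height over the tangent of half this angle, whatever the lens; pixels are square), "cx", "cy" (the principal point, pixels), "T" (4x4, takes a point from camera to world coordinates). Camera axes: x right, y down, z forward; pixel columns grow to the right and rows downward; lengths in m; the calibration is good to about 2 mm. A picture is of the moment at which its call begins: read the wrist's pose just before it. camera_model takes no time and is no camera call; for the wrist camera it gives the pose at the moment of the call.
- env.hand_in(): hands the job in, once; it reports no verdict.
The state is a dict: "clock": time; "joint_pos": joint angles; "qvel": joint speeds; "tau": joint torques, N m; "tcp_pos": TCP position; "orientation": TCP orientation; "wrist_force": force on the tool from outside, world axes, zero at the start; "ft_torque": the same for the moment, N m; "finger_gap": finger opening in m.
Only numpy, scipy, OpenCV 4.12 (cv2) and the standard library are available. Lean on these libraries where they do the work, as an engineer would, in place of code of your own. Each camera call takes 0.05 s, during which the arm holds its last target.

## Working session

There is one attempt and no reset: what is moved stays moved. The work goes in short steps, Python scripts to look and compute and a tool call to move; the robot and the scene stay as the last step left them, time stands still between calls to the robot, and variables do not carry over. Pictures are saved under pics/ and viewed, and the job is handed in when it is done.

Besides the shell and the picture viewer there is one more tool, called after "Request:" as a command line: name --argument value ..., lists and objects as JSON in quotes. carry_out: Moves the arm, as the interface text tells. Its arguments: {"type":"object","properties":{"plan":{"type":"array"},"squeeze":{"type":"number"}},"required":["plan"]}

```bash
mkdir -p pics; ls; python3 - <<'E'
from workcell import status, viewer, env
import cv2
print(status.get_state(), env.grasp_offset)
for n in ["scene","top","wrist"]:
    m=viewer.camera_model(n); print(n,m)
    cv2.imwrite(f"pics/{n}0.png",viewer.read_camera(n)[:,:,::-1])
E
```

```text
pics
{'clock': 0.0, 'joint_pos': array([ 1.12340231e+00,  3.14019295e-01,  4.49733056e-02,  1.30361486e+00,
       -2.48943022e-05,  1.43122252e+00]), 'qvel': array([-0.00096895, -0.00144402, -0.00034529, -0.00081303,  0.00051956,
        0.00072016]), 'tau': array([-5.01126215e-04, -4.80626643e+01,  2.98532957e+01,  1.93104520e-02,
       -1.16672736e-04,  4.18715132e-06]), 'tcp_pos': array([0.1739889 , 0.54749753, 0.23039582]), 'orientation': array([ 4.51290363e-04,  8.07149575e-01,  5.90346250e-01, -8.15842527e-04]), 'wrist_force': array([ 0.45042971, -0.14408228,  0.13159961]), 'ft_torque': array([ 0.06694834, -0.01016587,  0.01062995]), 'finger_gap': 0.08535335379912264} 0.0187
scene {'vfov': 53.987930396310595, 'cx': 324.98784593498556, 'cy': 237.26483117040607, 'T': array([[-0.57117448,  0.6329822 , -0.52258325,  1.25157972],
       [ 0.82082724,  0.43926907, -0.36508262,  0.51154487],
       [-0.00153614, -0.63747644, -0.77046831,  1.17405299],
       [ 0.        ,  0.        ,  0.        ,  1.        ]])}
top {'vfov': 50.51446435937083, 'cx': 318.3197266623555, 'cy': 244.71532294283926, 'T': array([[ 0.01836058, -0.99356013,  0.11180857,  0.40388753],
       [-0.99959703, -0.01581983,  0.02356908, -0.00891215],
       [-0.0216485 , -0.11219625, -0.99345022,  1.37611622],
       [ 0.        ,  0.        ,  0.        ,  1.        ]])}
wrist {'vfov': 65.23766114804701, 'cx': 316.7432400666162, 'cy': 241.65936439485478, 'T': array([[ 0.30309513,  0.91752615,  0.25744728,  0.10991924],
       [ 0.95295791, -0.29121847, -0.08404181,  0.568046  ],
       [-0.00213715,  0.27080908, -0.9626307 ,  0.37263195],
       [ 0.        ,  0.        ,  0.        ,  1.        ]])}
```

View pics/scene0.png

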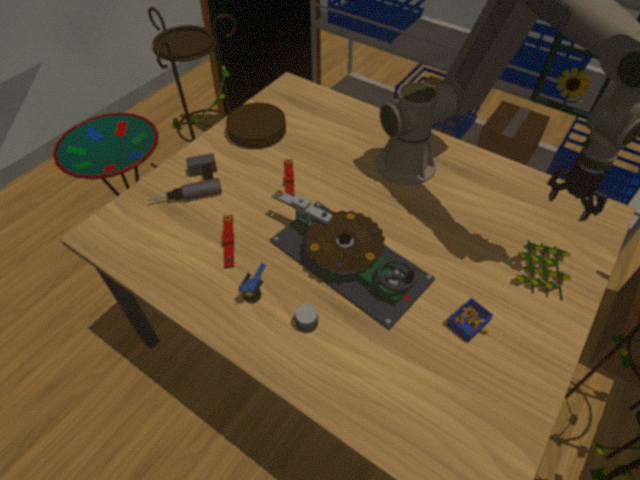

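View pics/top0.png

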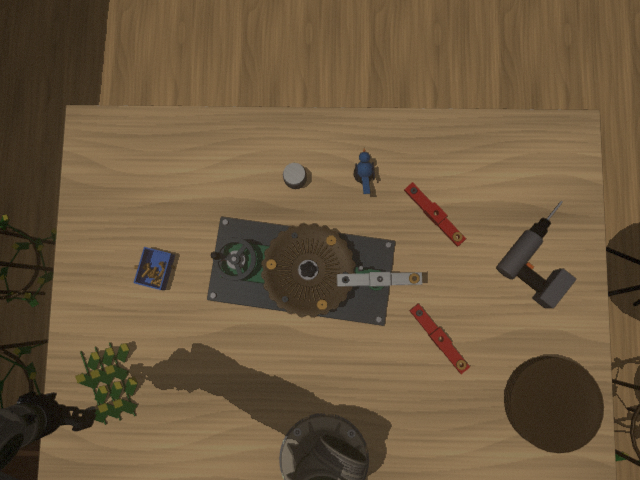

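View pics/wrist0.png

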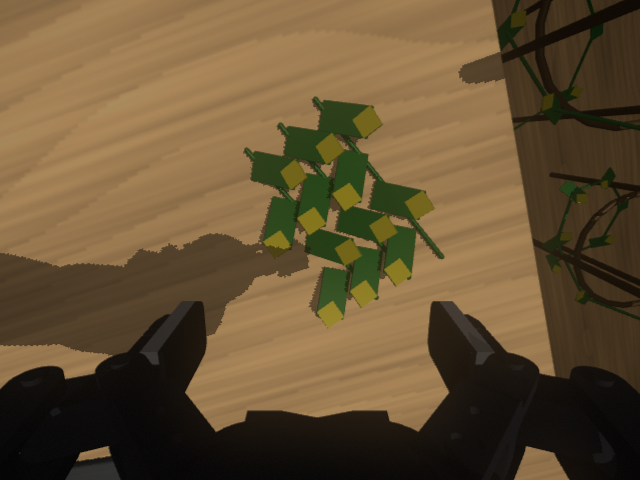

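```bash
python3 - <<'E'
import cv2
i=cv2.imread("pics/top0.png")[200:345,190:440]
cv2.imwrite("pics/topc.png",cv2.resize(i,None,fx=3.2,fy=3.2,interpolation=cv2.INTER_CUBIC))
i=cv2.imread("pics/scene0.png")[170:330,260:450]
cv2.imwrite("pics/scenec.png",cv2.resize(i,None,fx=3.7,fy=3.7,interpolation=cv2.INTER_CUBIC))
E
```

```text
(no output)
```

View pics/topc.png

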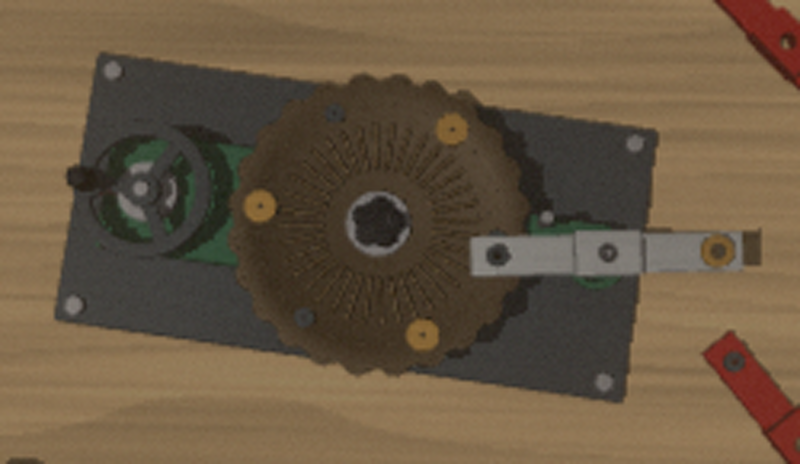

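View pics/scenec.png

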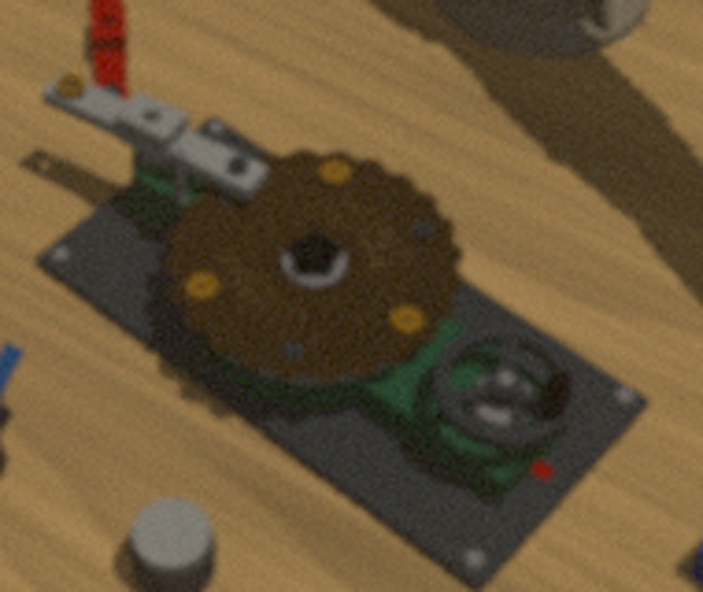

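```bash
cat > h.py <<'E'
import numpy as np, json
from workcell import viewer
def proj(m,P):
    T=m["T"]; f=240/np.tan(np.radians(m["vfov"]/2))
    c=(np.atleast_2d(P)-T[:3,3])@T[:3,:3]
    return np.c_[m["cx"]+f*c[:,0]/c[:,2], m["cy"]+f*c[:,1]/c[:,2]]
def back(m,uv,z):
    T=m["T"]; f=240/np.tan(np.radians(m["vfov"]/2))
    d=T[:3,:3]@np.array([(uv[0]-m["cx"])/f,(uv[1]-m["cy"])/f,1]); o=T[:3,3]
    return o+d*(z-o[2])/d[2]
E
python3 - <<'E'
from h import *
from scipy.optimize import least_squares
tm=viewer.camera_model("top"); sm=viewer.camera_model("scene")
t=lambda a:np.array(a)/3.2+[190,200]-0.35
s=lambda a:np.array(a)/3.7+[260,170]-0.35
pts=[("TL",(.115,.24,.012),(100,52),None),("TR",(.115,-.24,.012),(657,130),(37,262)),("BR",(-.115,-.24,.012),(622,402),None),("BL",(-.115,.24,.012),(55,318),(647,402)),
("TLs",(.115,.24,.012),None,(482,590)),
("knob",(0,0,.093),(378,222),(315,252)),("wheel",(0,.19,.09),(150,190),(503,392)),("pin",(0,-.18,.127),(608,253),(152,117)),("post",(.02,-.13,.132),(547,217),None),("crank",(0,.233,.136),(78,178),(556,384))]
def W(p,q):
    c,sn=np.cos(p[2]),np.sin(p[2]); return [p[0]+c*q[0]-sn*q[1],p[1]+sn*q[0]+c*q[1],q[2]]
def res(p,full=False):
    r=[]
    for n,q,a,b in pts:
        for m,f,o in((tm,t,a),(sm,s,b)):
            if o is not None:
                d=proj(m,W(p,q))[0]-f(o); r.append(d)
                if full: print(n,np.round(d,1))
    return np.ravel(r)
r=least_squares(res,[.45,0,0],loss="soft_l1"); print(r.x); res(r.x,True)
p=r.x
for n,q in dict(pin=(0,-.18,0),wheel=(0,.19,0),crank=(0,.233,0),post=(.02,-.13,0)).items(): print(n,np.round(W(p,q),4))
for n,uv,z in(("steel",(498,254),.117),("brass",(718,251),.117),("hub",(608,253),.127)): print(n,back(tm,t(uv),z))
for n,uv,z in(("steel",(238,166),.117),("brass",(71,85),.117),("hub",(152,117),.127)): print(n,back(sm,s(uv),z))
E
```

```text
[ 0.4879218   0.05280847 -0.12628214]
TL [5.2 0.1]
TR [6.3 0.4]
TR [-5.1 -3.8]
BR [6.3 1. ]
BL [5.2 0.9]
BL [-4.  -3.1]
TLs [-6.2 -3.2]
knob [-2.3 -0.8]
knob [0.8 0.9]
wheel [-4.7 -1.3]
wheel [ 1.6 -1.2]
pin [-2.1 -0.9]
pin [0.7 0.2]
post [-2.1 -0.8]
crank [-2.9 -1.7]
crank [ 2.2 -0.1]
pin [ 0.4653 -0.1258  0.    ]
wheel [0.5119 0.2413 0.    ]
crank [0.5173 0.284  0.    ]
post [ 0.4914 -0.0787  0.    ]
steel [ 0.46139387 -0.04718755  0.117     ]
brass [ 0.46664171 -0.21631771  0.117     ]
hub [ 0.46316186 -0.13089253  0.127     ]
steel [ 0.46285422 -0.04301495  0.117     ]
brass [ 0.46746231 -0.21374318  0.117     ]
hub [ 0.46590409 -0.12812869  0.127     ]
```

```bash
cat > fit.py <<'E'
from h import *
from scipy.optimize import least_squares
tm=viewer.camera_model("top"); sm=viewer.camera_model("scene")
t=lambda a:np.array(a)/3.2+[190,200]-0.35
s=lambda a:np.array(a)/3.7+[260,170]-0.35
pts=[("TL",(.115,.24,.012),(100,52),None),("TR",(.115,-.24,.012),(657,130),(37,262)),("BR",(-.115,-.24,.012),(622,402),None),("BL",(-.115,.24,.012),(55,318),(647,402)),
("TLs",(.115,.24,.012),None,(482,590)),
("knob",(0,0,.093),(378,222),(315,252)),("pin",(0,-.18,.127),(608,253),(152,117)),("post",(.02,-.13,.132),(547,217),None),("crank",(0,.233,.136),(78,178),(556,384))]
def W(p,q):
    c,sn=np.cos(p[2]),np.sin(p[2]); y=q[1]+(p[3] if q[2]==.012 else 0);return [p[0]+c*q[0]-sn*y,p[1]+sn*q[0]+c*y,q[2]]
def res(p,full=False):
    r=[]
    for n,q,a,b in pts:
        for m,f,o in((tm,t,a),(sm,s,b)):
            if o is not None:
                d=proj(m,W(p,q))[0]-f(o)-(p[4:6] if m is tm else p[6:8]); r.append(d)
                if full: print(n,np.round(d,1))
    return np.r_[np.ravel(r),p[4:8]/1.5]
r=least_squares(res,[.45,0,0,0,0,0,0,0],loss="soft_l1"); print(r.x); res(r.x,True)
p=r.x
for n,q in dict(pin=(0,-.18,0),wheel=(0,.19,0),crank=(0,.233,0),post=(.02,-.13,0)).items(): print(n,np.round(W(p,q),4))
E
python3 fit.py
```

```text
[ 0.48578494  0.04718658 -0.12454432  0.02199683 -0.14916345  0.06331478
 -0.26187172 -0.74740978]
TL [-0.6 -0.1]
TR [ 0.4 -0.1]
TR [-1.1 -0.6]
BR [0.4 0.4]
BL [-0.6  0.7]
BL [1.1 0.2]
TLs [-0.8  0.6]
knob [0.1 0.1]
knob [-0.1  0.4]
pin [ 0.4 -0.2]
pin [-0.1 -0.2]
post [ 0.4 -0. ]
crank [-0.6 -0.7]
crank [ 1.1 -1. ]
pin [ 0.4634 -0.1314  0.    ]
wheel [0.5094 0.2357 0.    ]
crank [0.5147 0.2784 0.    ]
post [ 0.4895 -0.0843  0.    ]
```

```bash
cat > mv.py <<'E'
import sys,numpy as np
from scipy.spatial.transform import Rotation as R
from workcell import status
# usage: mv.py x y z psi_deg  -> shift in tool axes and turn to a straight-down pose
def to(x,y,z,psi):
    s=status.get_state(); q=s["orientation"]; r=R.from_quat([q[1],q[2],q[3],q[0]])
    a=np.radians(psi); T=R.from_matrix(np.array([[np.cos(a),np.sin(a),0],[np.sin(a),-np.cos(a),0],[0,0,-1]]))
    d=r.inv().apply(np.array([x,y,z])-s["tcp_pos"]); w=(r.inv()*T).as_rotvec()
    return np.round(d,4),np.round(w,4)
if __name__=="__main__":
    s=status.get_state(); print(s["clock"],s["tcp_pos"],s["finger_gap"],s["joint_pos"][5],s["wrist_force"],s["ft_torque"])
    q=s["orientation"]; m=R.from_quat([q[1],q[2],q[3],q[0]]).as_matrix(); print("psi",np.degrees(np.arctan2(m[1,0],m[0,0])))
    if len(sys.argv)>4: print(*to(*map(float,sys.argv[1:5])))
E
python3 mv.py 0.5147 0.2784 0.20 1.7
```

```text
0.15 [0.1740448  0.5476133  0.23059392] 0.08551565092494885 1.4312054794507374 [-0.69233324  0.85658012  0.31434692] [ 0.05694452 -0.00224211  0.03528011]
psi 72.36374396917854
[-0.1533  0.4062  0.0307] [7.0000e-04 1.4000e-03 1.2333e+00]
```

Request:
carry_out --plan '[{"x": -0.153,"y": 0.406,"z": 0.031,"az": 1.233,"hand": 1},{"x": -0.153,"y": 0.406,"z": 0.031,"az": 1.233,"hand": 1},{"x": -0.153,"y": 0.406,"z": 0.031,"az": 1.233,"hand": 1},{"x": -0.153,"y": 0.406,"z": 0.031,"az": 1.233,"hand": 1},{"x": -0.153,"y": 0.406,"z": 0.031,"az": 1.233,"hand": 1},{"x": -0.153,"y": 0.406,"z": 0.031,"az": 1.233,"hand": 1},{"x": -0.153,"y": 0.406,"z": 0.031,"az": 1.233,"hand": 1},{"x": -0.153,"y": 0.406,"z": 0.031,"az": 1.233,"hand": 1},{"x": -0.153,"y": 0.406,"z": 0.031,"az": 1.233,"hand": 1},{"x": -0.153,"y": 0.406,"z": 0.031,"az": 1.233,"hand": 1},{"x": -0.153,"y": 0.406,"z": 0.031,"az": 1.233,"hand": 1},{"x": -0.153,"y": 0.406,"z": 0.031,"az": 1.233,"hand": 1}]'

```text
schema error: expected keys x, y, z, ax, ay, az, hand
```

```bash
python3 - <<'E'
from h import *; import cv2
m=viewer.camera_model("wrist"); i=viewer.read_camera("wrist"); cv2.imwrite("pics/w1.png",i[:,:,::-1])
import pickle; pickle.dump(m,open("w1.pkl","wb"))
print(proj(m,[[.5147,.2784,.136],[.5094,.2357,.09],[.4858,.0472,.093]]))
E
python3 mv.py 0.5147 0.2784 0.20 1.7
```

```text
[[155.84564091 653.70162317]
 [135.12623519 601.60844336]
 [-32.79399376 626.780207  ]]
0.2 [0.17409321 0.54773146 0.23075107] 0.08580046646809404 1.4312031078096503 [-0.11215632  0.2227445   0.3263452 ] [0.03073082 0.05825213 0.01460183]
psi 72.36418833354895
[-0.1534  0.4062  0.0308] [5.0000e-04 1.0000e-03 1.2333e+00]
```

View pics/w1.png

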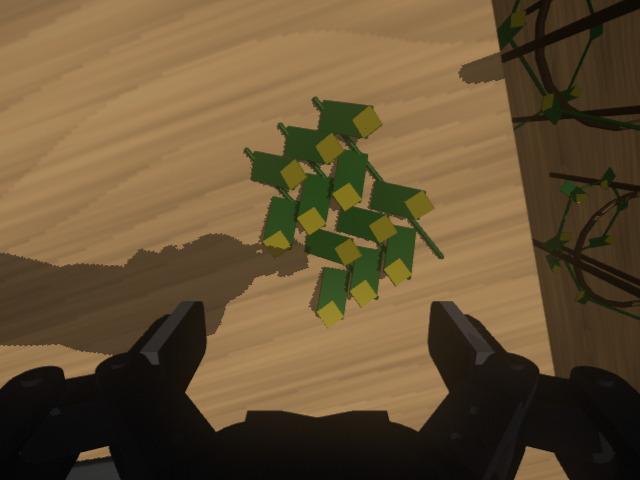

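All keys are required; the picture is unchanged (the arm did not move). Repeating with full rows.

Request:
carry_out --plan '[{"x": -0.153,"y": 0.406,"z": 0.031,"ax": 0,"ay": 0,"az": 1.233,"hand": 1},{"x": -0.153,"y": 0.406,"z": 0.031,"ax": 0,"ay": 0,"az": 1.233,"hand": 1},{"x": -0.153,"y": 0.406,"z": 0.031,"ax": 0,"ay": 0,"az": 1.233,"hand": 1},{"x": -0.153,"y": 0.406,"z": 0.031,"ax": 0,"ay": 0,"az": 1.233,"hand": 1},{"x": -0.153,"y": 0.406,"z": 0.031,"ax": 0,"ay": 0,"az": 1.233,"hand": 1},{"x": -0.153,"y": 0.406,"z": 0.031,"ax": 0,"ay": 0,"az": 1.233,"hand": 1},{"x": -0.153,"y": 0.406,"z": 0.031,"ax": 0,"ay": 0,"az": 1.233,"hand": 1},{"x": -0.153,"y": 0.406,"z": 0.031,"ax": 0,"ay": 0,"az": 1.233,"hand": 1},{"x": -0.153,"y": 0.406,"z": 0.031,"ax": 0,"ay": 0,"az": 1.233,"hand": 1},{"x": -0.153,"y": 0.406,"z": 0.031,"ax": 0,"ay": 0,"az": 1.233,"hand": 1},{"x": -0.153,"y": 0.406,"z": 0.031,"ax": 0,"ay": 0,"az": 1.233,"hand": 1},{"x": -0.153,"y": 0.406,"z": 0.031,"ax": 0,"ay": 0,"az": 1.233,"hand": 1}]'

```text
clock: 1.2
tcp_pos: [0.5179, 0.2756, 0.1987]
orientation: [0.001, 1.0, 0.012, -0.0]
wrist_force: [-0.7, 1.0, 0.6]
finger_gap: 0.0856
```

```bash
python3 - <<'E'
from h import *; import cv2
m=viewer.camera_model("wrist"); i=viewer.read_camera("wrist"); cv2.imwrite("pics/w2.png",i[:,:,::-1])
import pickle; pickle.dump(m,open("w2.pkl","wb"))
print(proj(m,[[.5147,.2784,.136],[.5094,.2357,.09],[.4858,.0472,.093]]))
E
python3 mv.py 0.5147 0.2784 0.20 1.7
```

```text
[[309.31243587 254.03208401]
 [302.06717015 290.80302076]
 [271.21017662 496.72530493]]
1.25 [0.51594992 0.27708388 0.19899509] 0.08579694722618193 1.9006393219444473 [-0.27014582  0.02065679  0.23202881] [ 0.03751554  0.02267518 -0.02571836]
psi 1.508305814996456
[-0.0012 -0.0013 -0.001 ] [ 0.0013  0.0016 -0.0033]
```

View pics/w2.png

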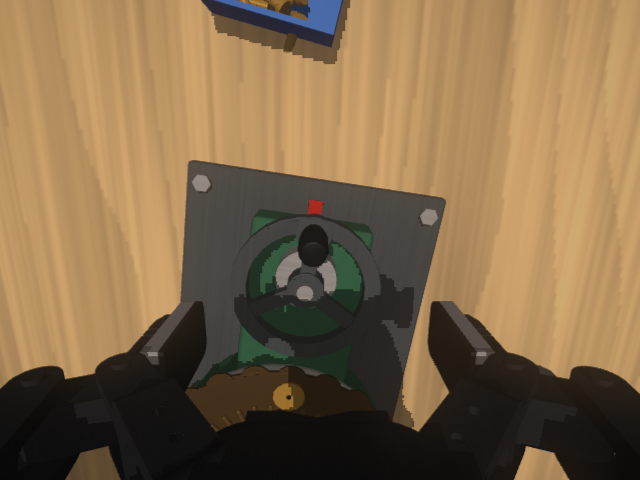

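```bash
python3 - <<'E'
from h import *; import cv2,pickle
m=pickle.load(open("w2.pkl","rb"))
i=cv2.imread("pics/w2.png")[190:330,220:400]
cv2.imwrite("pics/w2c.png",cv2.resize(cv2.convertScaleAbs(i,alpha=2),None,fx=4,fy=4,interpolation=cv2.INTER_CUBIC))
print(proj(m,[[.5147,.2784,.136],[.5147,.2784,.091],[.5094,.2357,.09]]), m["T"][:3,3])
for n,uv,z in (("hub",(305,292),.092),("cr",(313,245),.136)): print(n,back(m,uv,z))
E
```

```text
[[309.31243587 254.03208401]
 [310.55005104 234.10846088]
 [302.06717015 290.80302076]] [0.51734557 0.34394485 0.34072322]
hub [0.51157733 0.23568795 0.092     ]
cr [0.51669609 0.28384158 0.136     ]
```

View pics/w2c.png

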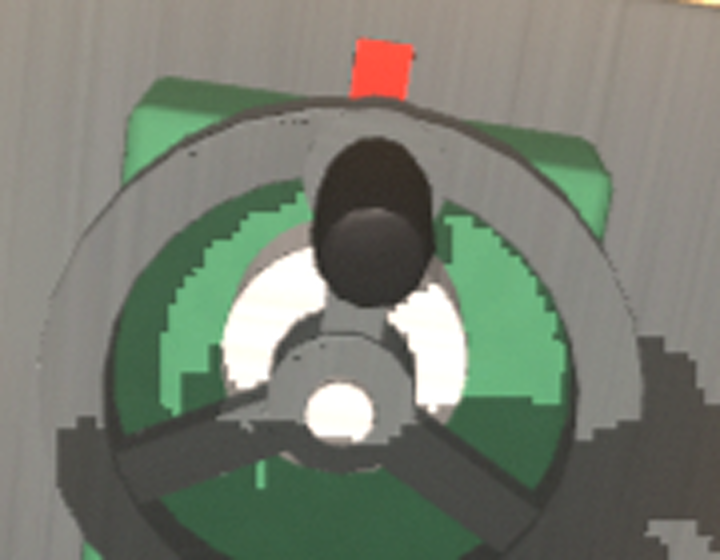

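```bash
python3 mv.py 0.5166 0.2784 0.104 1.7
```

```text
1.25 [0.51594992 0.27708388 0.19899509] 0.08579694722618193 1.9006393219444473 [-0.27014582  0.02065679  0.23202881] [ 0.03751554  0.02267518 -0.02571836]
psi 1.508305814996456
[ 0.0008 -0.0014  0.095 ] [ 0.0013  0.0016 -0.0033]
```

Request:
carry_out --plan '[{"x": 0.001,"y": -0.0014,"z": 0.04,"ax": 0.001,"ay": 0.0016,"az": 0,"hand": 1},{"x": 0.001,"y": -0.0014,"z": 0.07,"ax": 0.001,"ay": 0.0016,"az": 0,"hand": 1},{"x": 0.001,"y": -0.0014,"z": 0.095,"ax": 0.001,"ay": 0.0016,"az": 0,"hand": 1},{"x": 0.001,"y": -0.0014,"z": 0.095,"ax": 0.001,"ay": 0.0016,"az": 0,"hand": 0.5},{"x": 0.001,"y": -0.0014,"z": 0.095,"ax": 0.001,"ay": 0.0016,"az": 0,"hand": 0.1},{"x": 0.001,"y": -0.0014,"z": 0.095,"ax": 0.001,"ay": 0.0016,"az": 0,"hand": 0},{"x": 0.001,"y": -0.0014,"z": 0.095,"ax": 0.001,"ay": 0.0016,"az": 0,"hand": 0},{"x": 0.001,"y": -0.0014,"z": 0.095,"ax": 0.001,"ay": 0.0016,"az": 0,"hand": 0},{"x": 0.001,"y": -0.0014,"z": 0.095,"ax": 0.001,"ay": 0.0016,"az": 0,"hand": 0},{"x": 0.001,"y": -0.0014,"z": 0.095,"ax": 0.001,"ay": 0.0016,"az": 0,"hand": 0}]' --squeeze 30

```text
clock: 2.08
tcp_pos: [0.5178, 0.2791, 0.106]
orientation: [-0.001, 1.0, 0.013, 0.001]
wrist_force: [-1.0, 1.5, 6.8]
finger_gap: 0.0178
```

```bash
python3 mv.py 0.5166 0.2784 0.104 1.7
```

```text
2.0833 [0.51776712 0.27907856 0.10598854] 0.017821731871292747 1.9020960673755989 [-0.96093394  1.4790484   6.75348915] [0.08699423 0.25885271 0.00973906]
psi 1.520017979786262
[-0.0012  0.0006  0.002 ] [-0.0012 -0.003  -0.0031]
```

```bash
cat > circ.py <<'E'
import sys,json
from mv import *
C=np.array([float(sys.argv[3]),float(sys.argv[4])]); a0,a1=float(sys.argv[1]),float(sys.argv[2]); hold=int(sys.argv[5]) if len(sys.argv)>5 else 0
n=12-hold
L=list(np.linspace(a0,a1,n+1)[1:])+[a1]*hold
for a in L:
    th=np.radians(82.87-a); p=C+.043*np.array([np.cos(th),np.sin(th)])
    d,w=to(p[0],p[1],0.106,1.5); print(json.dumps(dict(x=round(d[0],3),y=round(d[1],3),z=round(d[2],3),ax=0,ay=0,az=0,hand=0)),end=", ")
print()
s=status.get_state(); v=s["tcp_pos"][:2]-C; print("now angle",82.87-np.degrees(np.arctan2(v[1],v[0])),"r",np.hypot(*v),s["wrist_force"],s["clock"],s["tcp_pos"][2])
E
python3 circ.py 0 180 .5125 .2357
```

```text
{"x": 0.011, "y": 0.004, "z": 0.0, "ax": 0, "ay": 0, "az": 0, "hand": 0}, {"x": 0.02, "y": 0.01, "z": 0.0, "ax": 0, "ay": 0, "az": 0, "hand": 0}, {"x": 0.028, "y": 0.018, "z": 0.0, "ax": 0, "ay": 0, "az": 0, "hand": 0}, {"x": 0.034, "y": 0.028, "z": 0.0, "ax": 0, "ay": 0, "az": 0, "hand": 0}, {"x": 0.036, "y": 0.038, "z": 0.0, "ax": 0, "ay": 0, "az": 0, "hand": 0}, {"x": 0.036, "y": 0.05, "z": 0.0, "ax": 0, "ay": 0, "az": 0, "hand": 0}, {"x": 0.033, "y": 0.06, "z": 0.0, "ax": 0, "ay": 0, "az": 0, "hand": 0}, {"x": 0.027, "y": 0.07, "z": -0.0, "ax": 0, "ay": 0, "az": 0, "hand": 0}, {"x": 0.019, "y": 0.078, "z": -0.0, "ax": 0, "ay": 0, "az": 0, "hand": 0}, {"x": 0.009, "y": 0.083, "z": -0.0, "ax": 0, "ay": 0, "az": 0, "hand": 0}, {"x": -0.002, "y": 0.086, "z": -0.0, "ax": 0, "ay": 0, "az": 0, "hand": 0}, {"x": -0.013, "y": 0.086, "z": -0.0, "ax": 0, "ay": 0, "az": 0, "hand": 0}, 
now angle -0.2069159912160643 r 0.043697161086194244 [-0.96093394  1.4790484   6.75348915] 2.0833 0.10598853836931774
```

Request:
carry_out --plan '[{"x": 0.011,"y": 0.003,"z": 0,"ax": 0,"ay": 0,"az": 0,"hand": 0},{"x": 0.02,"y": 0.01,"z": 0,"ax": 0,"ay": 0,"az": 0,"hand": 0},{"x": 0.028,"y": 0.018,"z": 0,"ax": 0,"ay": 0,"az": 0,"hand": 0},{"x": 0.034,"y": 0.028,"z": 0,"ax": 0,"ay": 0,"az": 0,"hand": 0},{"x": 0.036,"y": 0.038,"z": 0,"ax": 0,"ay": 0,"az": 0,"hand": 0},{"x": 0.036,"y": 0.05,"z": 0,"ax": 0,"ay": 0,"az": 0,"hand": 0},{"x": 0.033,"y": 0.06,"z": 0,"ax": 0,"ay": 0,"az": 0,"hand": 0},{"x": 0.027,"y": 0.07,"z": 0,"ax": 0,"ay": 0,"az": 0,"hand": 0},{"x": 0.019,"y": 0.078,"z": 0,"ax": 0,"ay": 0,"az": 0,"hand": 0},{"x": 0.009,"y": 0.083,"z": 0,"ax": 0,"ay": 0,"az": 0,"hand": 0},{"x": -0.002,"y": 0.086,"z": 0,"ax": 0,"ay": 0,"az": 0,"hand": 0},{"x": -0.013,"y": 0.086,"z": 0,"ax": 0,"ay": 0,"az": 0,"hand": 0}]'

```text
clock: 3.08
tcp_pos: [0.5081, 0.1936, 0.1062]
orientation: [-0.003, 1.0, 0.013, 0.003]
wrist_force: [1.7, 8.6, -4.7]
finger_gap: 0.0183
```

```bash
python3 circ.py 180 360 .5125 .2357; python3 - <<'E'
from workcell import viewer; import cv2
cv2.imwrite("pics/t2.png",cv2.resize(viewer.read_camera("top")[200:345,190:440,::-1],None,fx=3.2,fy=3.2,interpolation=cv2.INTER_CUBIC))
E
```

```text
{"x": -0.012, "y": -0.003, "z": 0.0, "ax": 0, "ay": 0, "az": 0, "hand": 0}, {"x": -0.021, "y": -0.008, "z": 0.0, "ax": 0, "ay": 0, "az": 0, "hand": 0}, {"x": -0.029, "y": -0.016, "z": 0.0, "ax": 0, "ay": 0, "az": 0, "hand": 0}, {"x": -0.035, "y": -0.026, "z": 0.0, "ax": 0, "ay": 0, "az": 0, "hand": 0}, {"x": -0.037, "y": -0.037, "z": 0.0, "ax": 0, "ay": 0, "az": 0, "hand": 0}, {"x": -0.037, "y": -0.048, "z": 0.0, "ax": 0, "ay": 0, "az": 0, "hand": 0}, {"x": -0.034, "y": -0.059, "z": 0.0, "ax": 0, "ay": 0, "az": 0, "hand": 0}, {"x": -0.028, "y": -0.069, "z": 0.0, "ax": 0, "ay": 0, "az": 0, "hand": 0}, {"x": -0.02, "y": -0.077, "z": 0.0, "ax": 0, "ay": 0, "az": 0, "hand": 0}, {"x": -0.01, "y": -0.082, "z": 0.001, "ax": 0, "ay": 0, "az": 0, "hand": 0}, {"x": 0.001, "y": -0.085, "z": 0.001, "ax": 0, "ay": 0, "az": 0, "hand": 0}, {"x": 0.012, "y": -0.084, "z": 0.001, "ax": 0, "ay": 0, "az": 0, "hand": 0}, 
now angle 178.79413765358032 r 0.04234288295660759 [ 1.7344108   8.56340544 -4.73714458] 3.0833 0.10615745650980117
```

View pics/t2.png

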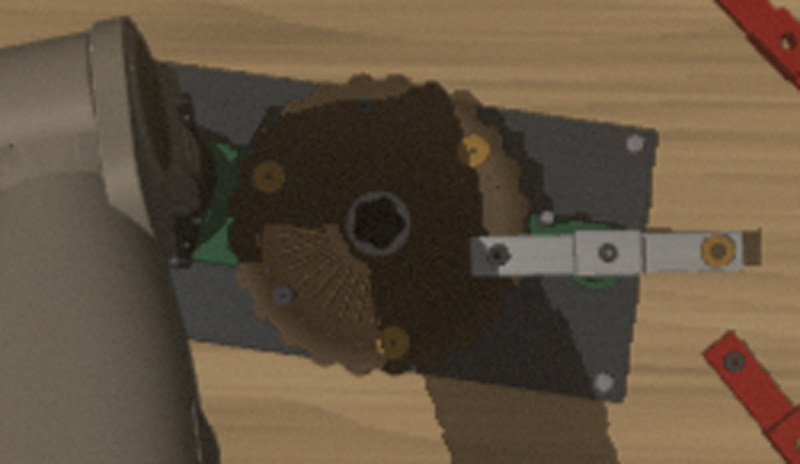

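Request:
carry_out --plan '[{"x": -0.012,"y": -0.003,"z": 0,"ax": 0,"ay": 0,"az": 0,"hand": 0},{"x": -0.021,"y": -0.008,"z": 0,"ax": 0,"ay": 0,"az": 0,"hand": 0},{"x": -0.029,"y": -0.016,"z": 0,"ax": 0,"ay": 0,"az": 0,"hand": 0},{"x": -0.035,"y": -0.026,"z": 0,"ax": 0,"ay": 0,"az": 0,"hand": 0},{"x": -0.037,"y": -0.037,"z": 0,"ax": 0,"ay": 0,"az": 0,"hand": 0},{"x": -0.037,"y": -0.048,"z": 0,"ax": 0,"ay": 0,"az": 0,"hand": 0},{"x": -0.034,"y": -0.059,"z": 0,"ax": 0,"ay": 0,"az": 0,"hand": 0},{"x": -0.028,"y": -0.069,"z": 0,"ax": 0,"ay": 0,"az": 0,"hand": 0},{"x": -0.02,"y": -0.077,"z": 0,"ax": 0,"ay": 0,"az": 0,"hand": 0},{"x": -0.01,"y": -0.082,"z": 0,"ax": 0,"ay": 0,"az": 0,"hand": 0},{"x": 0.001,"y": -0.085,"z": 0,"ax": 0,"ay": 0,"az": 0,"hand": 0},{"x": 0.012,"y": -0.084,"z": 0,"ax": 0,"ay": 0,"az": 0,"hand": 0}]'

```text
clock: 4.13
tcp_pos: [0.5145, 0.2796, 0.1061]
orientation: [-0.003, 1.0, 0.014, -0.0]
wrist_force: [-2.1, 0.2, -1.6]
finger_gap: 0.0176
```

```bash
python3 circ.py 0 180 .5125 .2357
```

```text
{"x": 0.014, "y": 0.004, "z": 0.0, "ax": 0, "ay": 0, "az": 0, "hand": 0}, {"x": 0.024, "y": 0.01, "z": 0.0, "ax": 0, "ay": 0, "az": 0, "hand": 0}, {"x": 0.032, "y": 0.018, "z": -0.0, "ax": 0, "ay": 0, "az": 0, "hand": 0}, {"x": 0.037, "y": 0.028, "z": -0.0, "ax": 0, "ay": 0, "az": 0, "hand": 0}, {"x": 0.04, "y": 0.039, "z": -0.0, "ax": 0, "ay": 0, "az": 0, "hand": 0}, {"x": 0.039, "y": 0.05, "z": -0.0, "ax": 0, "ay": 0, "az": 0, "hand": 0}, {"x": 0.036, "y": 0.061, "z": -0.0, "ax": 0, "ay": 0, "az": 0, "hand": 0}, {"x": 0.03, "y": 0.071, "z": -0.0, "ax": 0, "ay": 0, "az": 0, "hand": 0}, {"x": 0.022, "y": 0.078, "z": -0.0, "ax": 0, "ay": 0, "az": 0, "hand": 0}, {"x": 0.012, "y": 0.084, "z": -0.0, "ax": 0, "ay": 0, "az": 0, "hand": 0}, {"x": 0.002, "y": 0.087, "z": -0.0, "ax": 0, "ay": 0, "az": 0, "hand": 0}, {"x": -0.01, "y": 0.086, "z": -0.0, "ax": 0, "ay": 0, "az": 0, "hand": 0}, 
now angle -4.579516536868908 r 0.0439245238097961 [-2.07192286  0.19649729 -1.6347741 ] 4.1333 0.10611516633319366
```

Request:
carry_out --plan '[{"x": 0.014,"y": 0.003,"z": 0,"ax": 0,"ay": 0,"az": 0,"hand": 0},{"x": 0.024,"y": 0.01,"z": 0,"ax": 0,"ay": 0,"az": 0,"hand": 0},{"x": 0.032,"y": 0.018,"z": 0,"ax": 0,"ay": 0,"az": 0,"hand": 0},{"x": 0.037,"y": 0.028,"z": 0,"ax": 0,"ay": 0,"az": 0,"hand": 0},{"x": 0.04,"y": 0.039,"z": 0,"ax": 0,"ay": 0,"az": 0,"hand": 0},{"x": 0.039,"y": 0.05,"z": 0,"ax": 0,"ay": 0,"az": 0,"hand": 0},{"x": 0.036,"y": 0.061,"z": 0,"ax": 0,"ay": 0,"az": 0,"hand": 0},{"x": 0.03,"y": 0.071,"z": 0,"ax": 0,"ay": 0,"az": 0,"hand": 0},{"x": 0.022,"y": 0.078,"z": 0,"ax": 0,"ay": 0,"az": 0,"hand": 0},{"x": 0.012,"y": 0.084,"z": 0,"ax": 0,"ay": 0,"az": 0,"hand": 0},{"x": 0.002,"y": 0.087,"z": 0,"ax": 0,"ay": 0,"az": 0,"hand": 0},{"x": -0.01,"y": 0.086,"z": 0,"ax": 0,"ay": 0,"az": 0,"hand": 0}]'

```text
clock: 5.13
tcp_pos: [0.5077, 0.1939, 0.1061]
orientation: [-0.003, 1.0, 0.014, 0.0]
wrist_force: [2.9, -0.9, -1.4]
finger_gap: 0.0173
```

```bash
python3 circ.py 180 345 .5125 .2357
```

```text
{"x": -0.01, "y": -0.002, "z": 0.0, "ax": 0, "ay": 0, "az": 0, "hand": 0}, {"x": -0.019, "y": -0.007, "z": 0.0, "ax": 0, "ay": 0, "az": 0, "hand": 0}, {"x": -0.027, "y": -0.014, "z": 0.0, "ax": 0, "ay": 0, "az": 0, "hand": 0}, {"x": -0.033, "y": -0.023, "z": 0.0, "ax": 0, "ay": 0, "az": 0, "hand": 0}, {"x": -0.036, "y": -0.032, "z": 0.0, "ax": 0, "ay": 0, "az": 0, "hand": 0}, {"x": -0.037, "y": -0.043, "z": 0.0, "ax": 0, "ay": 0, "az": 0, "hand": 0}, {"x": -0.036, "y": -0.053, "z": 0.0, "ax": 0, "ay": 0, "az": 0, "hand": 0}, {"x": -0.032, "y": -0.062, "z": 0.0, "ax": 0, "ay": 0, "az": 0, "hand": 0}, {"x": -0.026, "y": -0.071, "z": 0.0, "ax": 0, "ay": 0, "az": 0, "hand": 0}, {"x": -0.018, "y": -0.077, "z": 0.001, "ax": 0, "ay": 0, "az": 0, "hand": 0}, {"x": -0.009, "y": -0.082, "z": 0.001, "ax": 0, "ay": 0, "az": 0, "hand": 0}, {"x": 0.001, "y": -0.084, "z": 0.001, "ax": 0, "ay": 0, "az": 0, "hand": 0}, 
now angle 179.421936416801 r 0.04209323768419824 [ 2.85450251 -0.91922111 -1.36448689] 5.1333 0.10610596470268256
```

Request:
carry_out --plan '[{"x": -0.01,"y": -0.002,"z": 0,"ax": 0,"ay": 0,"az": 0,"hand": 0},{"x": -0.019,"y": -0.007,"z": 0,"ax": 0,"ay": 0,"az": 0,"hand": 0},{"x": -0.027,"y": -0.014,"z": 0,"ax": 0,"ay": 0,"az": 0,"hand": 0},{"x": -0.033,"y": -0.023,"z": 0,"ax": 0,"ay": 0,"az": 0,"hand": 0},{"x": -0.036,"y": -0.032,"z": 0,"ax": 0,"ay": 0,"az": 0,"hand": 0},{"x": -0.037,"y": -0.043,"z": 0,"ax": 0,"ay": 0,"az": 0,"hand": 0},{"x": -0.036,"y": -0.053,"z": 0,"ax": 0,"ay": 0,"az": 0,"hand": 0},{"x": -0.032,"y": -0.062,"z": 0,"ax": 0,"ay": 0,"az": 0,"hand": 0},{"x": -0.026,"y": -0.071,"z": 0,"ax": 0,"ay": 0,"az": 0,"hand": 0},{"x": -0.018,"y": -0.077,"z": 0,"ax": 0,"ay": 0,"az": 0,"hand": 0},{"x": -0.009,"y": -0.082,"z": 0,"ax": 0,"ay": 0,"az": 0,"hand": 0},{"x": 0.001,"y": -0.084,"z": 0,"ax": 0,"ay": 0,"az": 0,"hand": 0}]'

```text
clock: 6.13
tcp_pos: [0.5067, 0.2798, 0.1061]
orientation: [-0.003, 1.0, 0.015, 0.0]
wrist_force: [-2.7, -3.9, -2.5]
finger_gap: 0.0176
```

```bash
python3 mv.py 0.5178 0.2788 0.106 1.5
```

```text
6.1333 [0.50665217 0.27978097 0.10614294] 0.01758523210415422 1.9032240039980148 [-2.67296342 -3.92514635 -2.5230156 ] [-0.8139639   0.31340153  0.00194501]
psi 1.7316757040638808
[0.0111 0.0013 0.0001] [-0.0067 -0.0004  0.004 ]
```

Request:
carry_out --plan '[{"x": 0.006,"y": 0.001,"z": 0,"ax": 0,"ay": 0,"az": 0,"hand": 0},{"x": 0.011,"y": 0.001,"z": 0,"ax": 0,"ay": 0,"az": 0,"hand": 0},{"x": 0.011,"y": 0.001,"z": 0,"ax": 0,"ay": 0,"az": 0,"hand": 0},{"x": 0.011,"y": 0.001,"z": 0,"ax": 0,"ay": 0,"az": 0,"hand": 0},{"x": 0.011,"y": 0.001,"z": 0,"ax": 0,"ay": 0,"az": 0,"hand": 0.3},{"x": 0.011,"y": 0.001,"z": 0,"ax": 0,"ay": 0,"az": 0,"hand": 0.6},{"x": 0.011,"y": 0.001,"z": 0,"ax": 0,"ay": 0,"az": 0,"hand": 1},{"x": 0.011,"y": 0.001,"z": 0,"ax": 0,"ay": 0,"az": 0,"hand": 1},{"x": 0.011,"y": 0.001,"z": -0.04,"ax": 0,"ay": 0,"az": 0,"hand": 1},{"x": 0.011,"y": 0.001,"z": -0.08,"ax": 0,"ay": 0,"az": 0,"hand": 1},{"x": 0.011,"y": 0.001,"z": -0.094,"ax": 0,"ay": 0,"az": 0,"hand": 1},{"x": 0.011,"y": 0.001,"z": -0.094,"ax": 0,"ay": 0,"az": 0,"hand": 1}]'

```text
clock: 7.13
tcp_pos: [0.5203, 0.2799, 0.2056]
orientation: [-0.005, 1.0, 0.015, 0.005]
wrist_force: [-0.2, 0.1, 0.5]
finger_gap: 0.0854
```

```bash
cat > snap.py <<'E'
from h import *; import cv2,pickle,sys
n=sys.argv[1]; m=viewer.camera_model("wrist"); i=viewer.read_camera("wrist"); cv2.imwrite(f"pics/{n}.png",i[:,:,::-1]); pickle.dump(m,open(n+".pkl","wb"))
E
python3 snap.py w3;  python3 mv.py .4634 -.09 .24 1.7
```

```text
7.1833 [0.51920813 0.27939531 0.20295445] 0.08526751969705923 1.8944638007157546 [-0.30398607 -0.16953965 -1.08559661] [-0.00324803 -0.00459798  0.05771354]
psi 1.748502672688821
[-0.0668  0.3672 -0.0407] [-0.0089 -0.0059  0.0009]
```

View pics/w3.png

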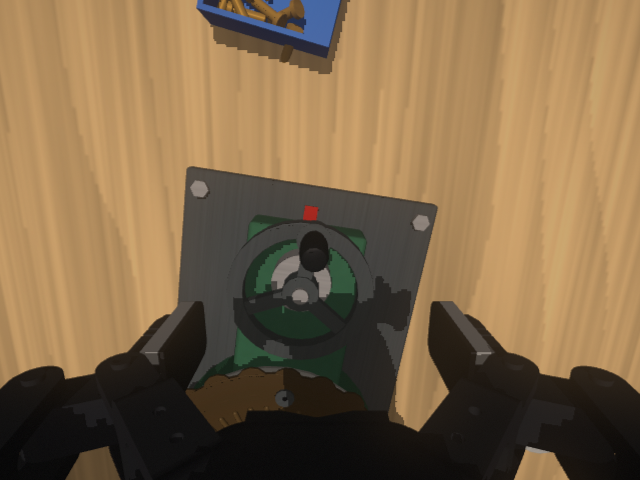

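```bash
python3 - <<'E'
from h import *; import pickle
for n,c,h in(("w2",(313.5,253.7),(305,293)),("w3",(314,256.5),(300,297))):
    m=pickle.load(open(n+".pkl","rb")); a=back(m,c,.136);b=back(m,h,.093); d=a-b; print(a,b,np.hypot(*d[:2]),np.degrees(np.arctan2(d[1],d[0])))
E
```

```text
[0.51709373 0.2786574  0.136     ] [0.51161259 0.23535123 0.093     ] 0.043651659172852644 82.78658110691201
[0.52046904 0.27977661 0.136     ] [0.51157882 0.2348754  0.093     ] 0.04577286254725822 78.80056527754218
```

```bash
python3 mv.py .4640 -.1310 .23 1.7
```

```text
7.1833 [0.51920813 0.27939531 0.20295445] 0.08526751969705923 1.8944638007157546 [-0.30398607 -0.16953965 -1.08559661] [-0.00324803 -0.00459798  0.05771354]
psi 1.748502672688821
[-0.0675  0.4083 -0.0311] [-0.0089 -0.0059  0.0009]
```

Request:
carry_out --plan '[{"x": -0.0675,"y": 0.408,"z": -0.031,"ax": -0.009,"ay": -0.006,"az": 0,"hand": 1},{"x": -0.0675,"y": 0.408,"z": -0.031,"ax": -0.009,"ay": -0.006,"az": 0,"hand": 1},{"x": -0.0675,"y": 0.408,"z": -0.031,"ax": -0.009,"ay": -0.006,"az": 0,"hand": 1},{"x": -0.0675,"y": 0.408,"z": -0.031,"ax": -0.009,"ay": -0.006,"az": 0,"hand": 1},{"x": -0.0675,"y": 0.408,"z": -0.031,"ax": -0.009,"ay": -0.006,"az": 0,"hand": 1},{"x": -0.0675,"y": 0.408,"z": -0.031,"ax": -0.009,"ay": -0.006,"az": 0,"hand": 1},{"x": -0.0675,"y": 0.408,"z": -0.031,"ax": -0.009,"ay": -0.006,"az": 0,"hand": 1},{"x": -0.0675,"y": 0.408,"z": -0.031,"ax": -0.009,"ay": -0.006,"az": 0,"hand": 1},{"x": -0.0675,"y": 0.408,"z": -0.031,"ax": -0.009,"ay": -0.006,"az": 0,"hand": 1},{"x": -0.0675,"y": 0.408,"z": -0.031,"ax": -0.009,"ay": -0.006,"az": 0,"hand": 1},{"x": -0.0675,"y": 0.408,"z": -0.031,"ax": -0.009,"ay": -0.006,"az": 0,"hand": 1},{"x": -0.0675,"y": 0.408,"z": -0.031,"ax": -0.009,"ay": -0.006,"az": 0,"hand": 1}]'

```text
clock: 8.18
tcp_pos: [0.4632, -0.1324, 0.2287]
orientation: [-0.001, 1.0, 0.013, -0.001]
wrist_force: [0.5, 0.3, -0.0]
finger_gap: 0.0852
```

```bash
python3 snap.py w4;  python3 mv.py .4634 -.1314 .24 1.7; python3 - <<'E'
from h import *; import cv2,pickle
m=pickle.load(open("w4.pkl","rb"))
print(proj(m,[[.4634,-.1314,.131],[.4634,-.1314,.125],[.4895,-.0843,.132]]))
i=cv2.imread("pics/w4.png"); cv2.imwrite("pics/w4b.png",cv2.convertScaleAbs(i,alpha=1.3))
E
```

```text
8.2333 [ 0.46324227 -0.13093553  0.22869231] 0.08546994198347715 1.0997572109293152 [-0.83276861  0.50741567  0.24164799] [0.06139846 0.00969559 0.04583541]
psi 1.6198180169844818
[ 0.0001  0.0005 -0.0113] [-0.0015  0.0018 -0.0014]
[[315.56838966 241.12196822]
 [315.60442444 238.75052013]
 [358.97596928 170.36238521]]
```

View pics/w4b.png

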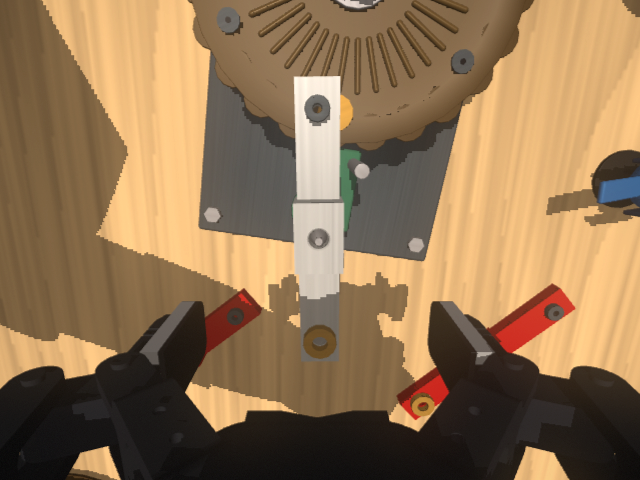

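```bash
python3 - <<'E'
from h import *; import cv2,pickle
m=pickle.load(open("w4.pkl","rb"))
a=back(m,(318,107),.117);b=back(m,(320,342),.117);p=back(m,(318,238.5),.128);c=back(m,(318,238),.125)
print(a,b,(a+b)/2,p,c,np.degrees(np.arctan2(*(b-a)[1::-1])))
E
python3 mv.py .4647 -.1305 .099 1.5
```

```text
[ 0.46278357 -0.04635525  0.117     ] [ 0.46878372 -0.21478424  0.117     ] [ 0.46578365 -0.13056975  0.117     ] [ 0.46499419 -0.13036817  0.128     ] [ 0.46501296 -0.13082981  0.125     ] -87.95974675249835
8.2333 [ 0.46324227 -0.13093553  0.22869231] 0.08546994198347715 1.0997572109293152 [-0.83276861  0.50741567  0.24164799] [0.06139846 0.00969559 0.04583541]
psi 1.6198180169844818
[ 0.0017 -0.0002  0.1297] [-0.0015  0.0018  0.0021]
```

Request:
carry_out --plan '[{"x": 0.0018,"y": 0,"z": 0.04,"ax": -0.0015,"ay": 0.0018,"az": -0.007,"hand": 1},{"x": 0.0018,"y": 0,"z": 0.08,"ax": -0.0015,"ay": 0.0018,"az": -0.007,"hand": 1},{"x": 0.0018,"y": 0,"z": 0.11,"ax": -0.0015,"ay": 0.0018,"az": -0.007,"hand": 1},{"x": 0.0018,"y": 0,"z": 0.129,"ax": -0.0015,"ay": 0.0018,"az": -0.007,"hand": 1},{"x": 0.0018,"y": 0,"z": 0.129,"ax": -0.0015,"ay": 0.0018,"az": -0.007,"hand": 0.7},{"x": 0.0018,"y": 0,"z": 0.129,"ax": -0.0015,"ay": 0.0018,"az": -0.007,"hand": 0.5},{"x": 0.0018,"y": 0,"z": 0.129,"ax": -0.0015,"ay": 0.0018,"az": -0.007,"hand": 0.3},{"x": 0.0018,"y": 0,"z": 0.129,"ax": -0.0015,"ay": 0.0018,"az": -0.007,"hand": 0.2},{"x": 0.0018,"y": 0,"z": 0.129,"ax": -0.0015,"ay": 0.0018,"az": -0.007,"hand": 0.2},{"x": 0.0018,"y": 0,"z": 0.129,"ax": -0.0015,"ay": 0.0018,"az": -0.007,"hand": 0.2},{"x": 0.0018,"y": 0,"z": 0.129,"ax": -0.0015,"ay": 0.0018,"az": -0.007,"hand": 0.2}]' --squeeze 60

```text
clock: 9.15
tcp_pos: [0.4652, -0.1308, 0.1016]
orientation: [0.0, 1.0, 0.018, 0.001]
wrist_force: [-2.9, 1.2, 6.6]
finger_gap: 0.0329
```

```bash
python3 mv.py .465 -.1306 .160 2
```

```text
9.15 [ 0.46518785 -0.13076888  0.1016313 ] 0.03285470782336888 1.0950057179282384 [-2.89419967  1.15139584  6.59938494] [0.28165464 0.70076039 0.04102771]
psi 2.0333482153255673
[-0.0001 -0.0001 -0.0584] [ 0.0009 -0.0015  0.0006]
```

Request:
carry_out --plan '[{"x": 0,"y": 0,"z": -0.004,"ax": 0,"ay": 0,"az": 0,"hand": 0.2},{"x": 0,"y": 0,"z": -0.01,"ax": 0,"ay": 0,"az": 0,"hand": 0.2},{"x": 0,"y": 0,"z": -0.02,"ax": 0,"ay": 0,"az": 0,"hand": 0.2},{"x": 0,"y": 0,"z": -0.03,"ax": 0,"ay": 0,"az": 0,"hand": 0.2},{"x": 0,"y": 0,"z": -0.042,"ax": 0,"ay": 0,"az": 0,"hand": 0.2},{"x": 0,"y": 0,"z": -0.055,"ax": 0,"ay": 0,"az": 0,"hand": 0.2},{"x": 0,"y": 0,"z": -0.068,"ax": 0,"ay": 0,"az": 0,"hand": 0.2},{"x": 0,"y": 0,"z": -0.072,"ax": 0,"ay": 0,"az": 0,"hand": 0.2},{"x": 0,"y": 0,"z": -0.072,"ax": 0,"ay": 0,"az": 0,"hand": 0.2}]'

```text
clock: 9.9
tcp_pos: [0.4663, -0.1312, 0.1755]
orientation: [0.001, 1.0, 0.018, 0.002]
wrist_force: [-0.0, -0.4, -3.2]
finger_gap: 0.0328
```

```bash
python3 snap.py w5;  python3 mv.py .465 -.1306 .173 2
```

```text
9.95 [ 0.46564435 -0.13094925  0.17443382] 0.032380300231404285 1.0950339237693254 [-0.37805328 -0.07488353 -3.70324258] [ 0.0376184   0.03053746 -0.00750916]
psi 2.033405685974984
[-0.0006 -0.0004  0.0014] [ 0.0017 -0.0032  0.0006]
```

View pics/w5.png

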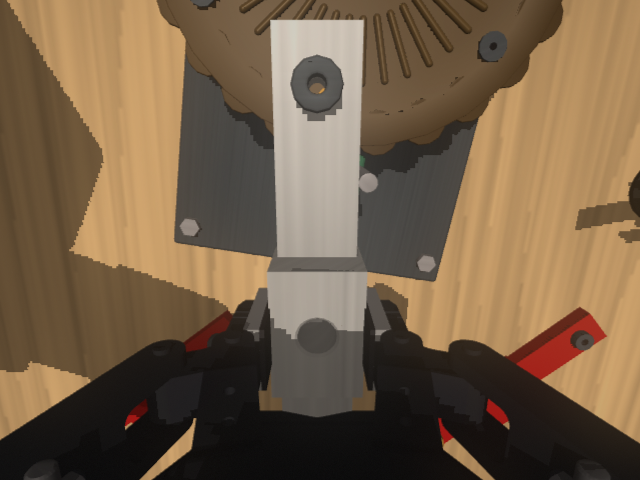

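Request:
carry_out --plan '[{"x": 0,"y": 0,"z": 0,"ax": 0,"ay": 0,"az": -0.06,"hand": 0.2},{"x": 0,"y": 0,"z": 0,"ax": 0,"ay": 0,"az": -0.16,"hand": 0.2},{"x": 0,"y": 0,"z": 0,"ax": 0,"ay": 0,"az": -0.28,"hand": 0.2},{"x": 0,"y": 0,"z": 0,"ax": 0,"ay": 0,"az": -0.4,"hand": 0.2},{"x": 0,"y": 0,"z": 0,"ax": 0,"ay": 0,"az": -0.52,"hand": 0.2},{"x": 0,"y": 0,"z": 0,"ax": 0,"ay": 0,"az": -0.64,"hand": 0.2},{"x": 0,"y": 0,"z": 0,"ax": 0,"ay": 0,"az": -0.76,"hand": 0.2},{"x": 0,"y": 0,"z": 0,"ax": 0,"ay": 0,"az": -0.88,"hand": 0.2},{"x": 0,"y": 0,"z": 0,"ax": 0,"ay": 0,"az": -1.0,"hand": 0.2},{"x": 0,"y": 0,"z": 0,"ax": 0,"ay": 0,"az": -1.12,"hand": 0.2},{"x": 0,"y": 0,"z": 0,"ax": 0,"ay": 0,"az": -1.24,"hand": 0.2},{"x": 0,"y": 0,"z": 0,"ax": 0,"ay": 0,"az": -1.36,"hand": 0.2}]'

```text
clock: 10.95
tcp_pos: [0.465, -0.1307, 0.1734]
orientation: [0.001, 0.764, 0.645, 0.0]
wrist_force: [0.3, -0.9, -3.3]
finger_gap: 0.033
```

```bash
python3 mv.py .465 -.1306 .173 177
```

```text
10.95 [ 0.4650269  -0.13068978  0.17339479] 0.032953400803681906 -0.27089420309325024 [ 0.33078836 -0.87689634 -3.27570814] [0.00292266 0.0285273  0.00792551]
psi 80.2922337460605
[ 0.0001 -0.      0.0004] [ 8.0000e-04  1.8000e-03 -1.6879e+00]
```

Request:
carry_out --plan '[{"x": 0,"y": 0,"z": 0,"ax": 0,"ay": 0,"az": -0.12,"hand": 0.2},{"x": 0,"y": 0,"z": 0,"ax": 0,"ay": 0,"az": -0.24,"hand": 0.2},{"x": 0,"y": 0,"z": 0,"ax": 0,"ay": 0,"az": -0.36,"hand": 0.2},{"x": 0,"y": 0,"z": 0,"ax": 0,"ay": 0,"az": -0.48,"hand": 0.2},{"x": 0,"y": 0,"z": 0,"ax": 0,"ay": 0,"az": -0.6,"hand": 0.2},{"x": 0,"y": 0,"z": 0,"ax": 0,"ay": 0,"az": -0.72,"hand": 0.2},{"x": 0,"y": 0,"z": 0,"ax": 0,"ay": 0,"az": -0.84,"hand": 0.2},{"x": 0,"y": 0,"z": 0,"ax": 0,"ay": 0,"az": -0.96,"hand": 0.2},{"x": 0,"y": 0,"z": 0,"ax": 0,"ay": 0,"az": -1.08,"hand": 0.2},{"x": 0,"y": 0,"z": 0,"ax": 0,"ay": 0,"az": -1.2,"hand": 0.2},{"x": 0,"y": 0,"z": 0,"ax": 0,"ay": 0,"az": -1.32,"hand": 0.2},{"x": 0,"y": 0,"z": 0,"ax": 0,"ay": 0,"az": -1.44,"hand": 0.2}]'

```text
clock: 11.95
tcp_pos: [0.4644, -0.1304, 0.1724]
orientation: [-0.0, 0.147, 0.989, 0.0]
wrist_force: [-0.7, 0.3, -3.7]
finger_gap: 0.033
```

```bash
python3 mv.py .465 -.1306 .160 177
```

```text
11.95 [ 0.46438493 -0.13039604  0.1723661 ] 0.03297258569998164 -1.7168062599603346 [-0.69376134  0.30010459 -3.69851752] [-0.0333856  -0.02484131  0.0712666 ]
psi 163.13590945061256
[-0.0006 -0.      0.0124] [ 0.00e+00 -2.00e-04 -2.42e-01]
```

Request:
carry_out --plan '[{"x": 0,"y": 0,"z": 0.003,"ax": 0,"ay": 0,"az": -0.1,"hand": 0.2},{"x": 0,"y": 0,"z": 0.008,"ax": 0,"ay": 0,"az": -0.18,"hand": 0.2},{"x": 0,"y": 0,"z": 0.012,"ax": 0,"ay": 0,"az": -0.242,"hand": 0.2},{"x": 0,"y": 0,"z": 0.012,"ax": 0,"ay": 0,"az": -0.242,"hand": 0.2},{"x": 0,"y": 0,"z": 0.012,"ax": 0,"ay": 0,"az": -0.242,"hand": 0.2}]'

```text
clock: 12.37
tcp_pos: [0.4637, -0.1301, 0.1595]
orientation: [-0.001, 0.027, 1.0, 0.0]
wrist_force: [0.4, -0.4, -3.8]
finger_gap: 0.0329
```

```bash
python3 mv.py .465 -.1306 .130 177; python3 snap.py w6; python3 - <<'E'
from workcell import viewer; import cv2
cv2.imwrite("pics/s6.png",cv2.resize(viewer.read_camera("scene")[150:310,240:430,::-1],None,fx=3.7,fy=3.7,interpolation=cv2.INTER_CUBIC))
E
```

```text
12.3667 [ 0.46372723 -0.13011141  0.15951086] 0.0328570851469277 -1.9570042168092856 [ 0.39764535 -0.37410769 -3.84942141] [-0.04702022 -0.0388465  -0.00315246]
psi 176.89565916325532
[-0.0014 -0.0004  0.0295] [ 0.0008 -0.002  -0.0018]
```

View pics/w6.png

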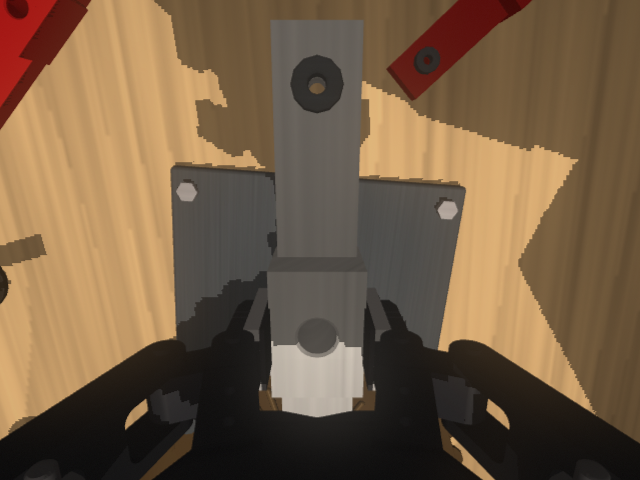

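View pics/s6.png

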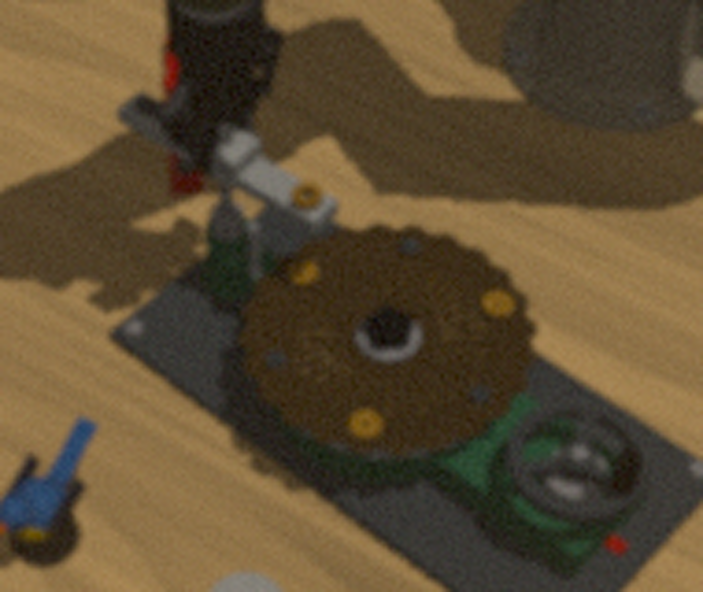

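```bash
python3 - <<'E'
from h import *; import pickle
for n,z in(("w5",.1744),("w6",.1595)):
    m=pickle.load(open(n+".pkl","rb")); print(back(m,(317,337),z+.0234))
E
```

```text
[ 0.4673957  -0.13234943  0.1978    ]
[ 0.46482944 -0.1307965   0.1829    ]
```

Request:
carry_out --plan '[{"x": -0.001,"y": -0.0003,"z": 0,"ax": 0.001,"ay": -0.002,"az": 0,"hand": 0.2},{"x": -0.001,"y": -0.0003,"z": 0.006,"ax": 0.001,"ay": -0.002,"az": 0,"hand": 0.2},{"x": -0.001,"y": -0.0003,"z": 0.012,"ax": 0.001,"ay": -0.002,"az": 0,"hand": 0.2},{"x": -0.001,"y": -0.0003,"z": 0.018,"ax": 0.001,"ay": -0.002,"az": 0,"hand": 0.2},{"x": -0.001,"y": -0.0003,"z": 0.023,"ax": 0.001,"ay": -0.002,"az": 0,"hand": 0.2},{"x": -0.001,"y": -0.0003,"z": 0.027,"ax": 0.001,"ay": -0.002,"az": 0,"hand": 0.2},{"x": -0.001,"y": -0.0003,"z": 0.03,"ax": 0.001,"ay": -0.002,"az": 0,"hand": 0.2},{"x": -0.001,"y": -0.0003,"z": 0.03,"ax": 0.001,"ay": -0.002,"az": 0,"hand": 0.2}]'

```text
clock: 13.13
tcp_pos: [0.4647, -0.1305, 0.1293]
orientation: [-0.0, 0.027, 1.0, -0.0]
wrist_force: [0.3, 0.5, -3.6]
finger_gap: 0.0326
```

```bash
python3 mv.py .465 -.1306 .115 177
```

```text
13.1333 [ 0.46469517 -0.13046979  0.1292903 ] 0.03264877936302638 -1.9569777303377534 [ 0.30202157  0.49574223 -3.61244658] [-0.00762815  0.01987671  0.02537657]
psi 176.9120432950734
[-0.0003 -0.0001  0.0143] [-0.0003  0.     -0.0015]
```

Request:
carry_out --plan '[{"x": 0,"y": 0,"z": 0.004,"ax": 0,"ay": 0,"az": 0,"hand": 0.2},{"x": 0,"y": 0,"z": 0.008,"ax": 0,"ay": 0,"az": 0,"hand": 0.2},{"x": 0,"y": 0,"z": 0.012,"ax": 0,"ay": 0,"az": 0,"hand": 0.2},{"x": 0,"y": 0,"z": 0.016,"ax": 0,"ay": 0,"az": 0,"hand": 0.2},{"x": 0,"y": 0,"z": 0.02,"ax": 0,"ay": 0,"az": 0,"hand": 0.2},{"x": 0,"y": 0,"z": 0.023,"ax": 0,"ay": 0,"az": 0,"hand": 0.2},{"x": 0,"y": 0,"z": 0.024,"ax": 0,"ay": 0,"az": 0,"hand": 0.2},{"x": 0,"y": 0,"z": 0.024,"ax": 0,"ay": 0,"az": 0,"hand": 0.2}]'

```text
clock: 13.8
tcp_pos: [0.4644, -0.1305, 0.1049]
orientation: [-0.0, 0.027, 1.0, -0.0]
wrist_force: [-1.5, -2.6, -4.8]
finger_gap: 0.0329
```

```bash
python3 mv.py .465 -.1306 .101 173
```

```text
13.8 [ 0.46443003 -0.13049848  0.10485947] 0.03294752819999237 -1.9569703195910948 [-1.48903383 -2.63435471 -4.77597723] [-0.32645374  0.19163584 -0.00318016]
psi 176.90559287835492
[-0.0006 -0.0001  0.0039] [-0.0003 -0.0007  0.0682]
```

Request:
carry_out --plan '[{"x": 0,"y": 0,"z": 0.0015,"ax": 0,"ay": 0,"az": 0,"hand": 0.2},{"x": 0,"y": 0,"z": 0.003,"ax": 0,"ay": 0,"az": 0,"hand": 0.2},{"x": 0,"y": 0,"z": 0.004,"ax": 0,"ay": 0,"az": 0,"hand": 0.2},{"x": 0,"y": 0,"z": 0.004,"ax": 0,"ay": 0,"az": 0.02,"hand": 0.2},{"x": 0,"y": 0,"z": 0.004,"ax": 0,"ay": 0,"az": 0.035,"hand": 0.2},{"x": 0,"y": 0,"z": 0.004,"ax": 0,"ay": 0,"az": 0.05,"hand": 0.2},{"x": 0,"y": 0,"z": 0.004,"ax": 0,"ay": 0,"az": 0.05,"hand": 0.2}]'

```text
clock: 14.38
tcp_pos: [0.4647, -0.1307, 0.1016]
orientation: [0.0, 0.053, 0.999, -0.0]
wrist_force: [-3.5, -0.4, 5.5]
finger_gap: 0.0326
```

```bash
python3 mv.py .465 -.1306 .101 173; python3 snap.py w7
```

```text
14.3833 [ 0.46471715 -0.13073337  0.10163707] 0.032633154016594904 -1.9059054009606295 [-3.49206912 -0.37405592  5.49908102] [-0.08196134  0.7339982  -0.01388065]
psi 173.97622264886147
[-0.0003  0.0002  0.0006] [-0.0009  0.0003  0.017 ]
```

View pics/w7.png

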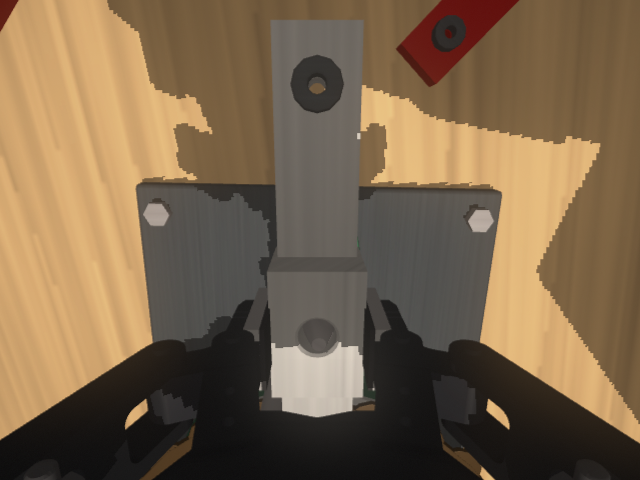

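Request:
carry_out --plan '[{"x": 0,"y": 0,"z": 0,"ax": 0,"ay": 0,"az": 0.01,"hand": 0.2},{"x": 0,"y": 0,"z": 0,"ax": 0,"ay": 0,"az": 0.02,"hand": 0.2},{"x": 0,"y": 0,"z": 0,"ax": 0,"ay": 0,"az": 0.02,"hand": 0.2}]'

```text
clock: 14.68
tcp_pos: [0.4644, -0.1305, 0.1017]
orientation: [-0.0, 0.063, 0.998, -0.0]
wrist_force: [-3.9, -0.2, 2.6]
finger_gap: 0.033
```

```bash
python3 mv.py .465 -.1306 .101 172
```

```text
14.6833 [ 0.46438371 -0.13054042  0.10166061] 0.03301962093516008 -1.8858080374786632 [-3.86814008 -0.1761853   2.64736761] [-0.0033702   0.8059034   0.21831917]
psi 172.82867865375755
[-0.0006  0.      0.0007] [-0.0007 -0.0003  0.0145]
```

Request:
carry_out --plan '[{"x": 0,"y": 0,"z": 0,"ax": 0,"ay": 0,"az": 0.008,"hand": 0.2},{"x": 0,"y": 0,"z": 0,"ax": 0,"ay": 0,"az": 0.015,"hand": 0.2},{"x": 0,"y": 0,"z": 0,"ax": 0,"ay": 0,"az": 0.015,"hand": 0.2}]'

```text
clock: 14.93
tcp_pos: [0.4639, -0.1304, 0.1016]
orientation: [-0.001, 0.07, 0.998, -0.0]
wrist_force: [-4.5, -0.2, 4.7]
finger_gap: 0.0332
```

```bash
python3 mv.py .465 -.1306 .101 172
```

```text
14.9333 [ 0.46393459 -0.13037977  0.10163532] 0.03324079507545807 -1.8710696724602747 [-4.48287449 -0.19225354  4.69317153] [-0.03775155  1.0510958   0.71582041]
psi 171.989953768185
[-0.0011 -0.0001  0.0006] [-0.0007 -0.0012 -0.0002]
```

Request:
carry_out --plan '[{"x": 0.0005,"y": 0,"z": 0,"ax": 0,"ay": 0,"az": -0.008,"hand": 0.2},{"x": 0.0005,"y": 0,"z": 0,"ax": 0,"ay": 0,"az": -0.008,"hand": 0.2},{"x": 0.0005,"y": 0,"z": 0,"ax": 0,"ay": 0,"az": -0.008,"hand": 0.45},{"x": 0.0005,"y": 0,"z": 0,"ax": 0,"ay": 0,"az": -0.008,"hand": 0.6},{"x": 0.0005,"y": 0,"z": 0,"ax": 0,"ay": 0,"az": -0.008,"hand": 0.8},{"x": 0.0005,"y": 0,"z": 0,"ax": 0,"ay": 0,"az": -0.008,"hand": 1},{"x": 0.0005,"y": 0,"z": 0,"ax": 0,"ay": 0,"az": -0.008,"hand": 1},{"x": 0.0005,"y": 0,"z": -0.03,"ax": 0,"ay": 0,"az": -0.008,"hand": 1},{"x": 0.0005,"y": 0,"z": -0.07,"ax": 0,"ay": 0,"az": -0.008,"hand": 1},{"x": 0.0005,"y": 0,"z": -0.11,"ax": 0,"ay": 0,"az": -0.008,"hand": 1},{"x": 0.0005,"y": 0,"z": -0.13,"ax": 0,"ay": 0,"az": -0.008,"hand": 1},{"x": 0.0005,"y": 0,"z": -0.13,"ax": 0,"ay": 0,"az": -0.008,"hand": 1}]'

```text
clock: 15.93
tcp_pos: [0.4664, -0.1314, 0.2371]
orientation: [0.004, 0.066, 0.998, -0.002]
wrist_force: [0.9, -1.3, 0.9]
finger_gap: 0.0855
```

```bash
python3 mv.py .465 -.1306 .101 172;python3 snap.py w8;  python3 - <<'E'
from workcell import viewer; import cv2
cv2.imwrite("pics/s8.png",cv2.resize(viewer.read_camera("scene")[150:310,240:430,::-1],None,fx=3.7,fy=3.7,interpolation=cv2.INTER_CUBIC))
cv2.imwrite("pics/t8.png",viewer.read_camera("top")[:,:,::-1])
E
```

```text
15.9333 [ 0.46641781 -0.13143487  0.23709042] 0.08549772937032314 -1.8789904614293045 [ 0.89558214 -1.27120658  0.87955475] [-0.03736849 -0.03595827 -0.00291151]
psi 172.45104902533907
[0.0026 0.0011 0.1361] [-0.0035  0.0081  0.0079]
```

View pics/w8.png

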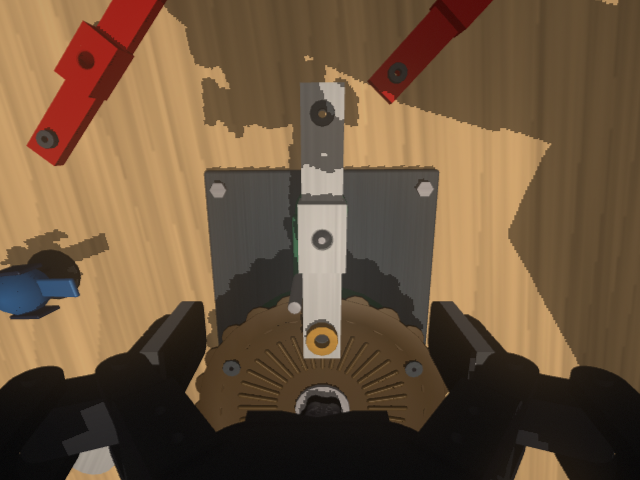

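View pics/s8.png

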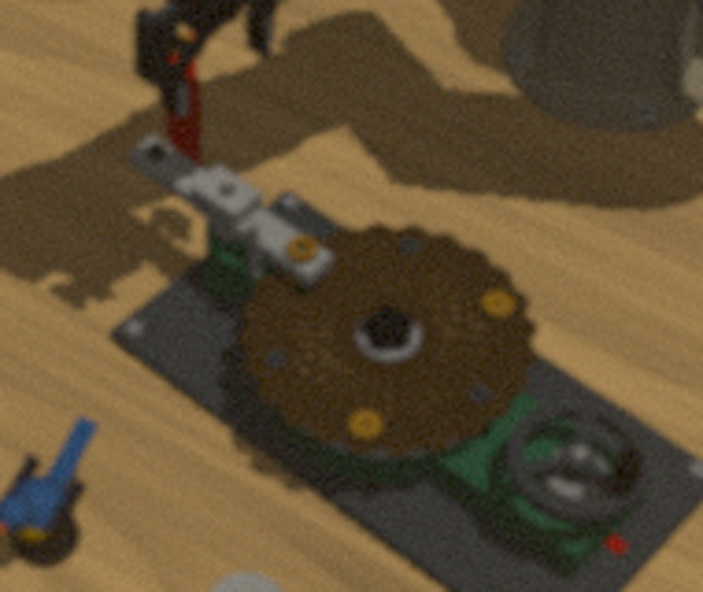

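```bash
python3 - <<'E'
from h import *; import pickle,cv2
m=pickle.load(open("w8.pkl","rb"))
k=back(m,(321.5,402),.093);b=back(m,(321.3,341),.117);s=back(m,(322,114),.117);p=back(m,(322,240),.128);po=back(m,(294,308),.132)
h=lambda a,b:np.degrees(np.arctan2(b[1]-a[1],b[0]-a[0]))
print("arm",h(s,b),"pin-knob",h(p,k),"pin-post",h(p,po)+np.degrees(np.arctan2(20,50)),np.hypot(*(po-p)[:2]),(s+b)/2,p)
i=cv2.imread("pics/w8.png")[190:420,240:400]
cv2.imwrite("pics/w8c.png",cv2.resize(i,None,fx=2.6,fy=2.6,interpolation=cv2.INTER_CUBIC))
E
```

```text
arm 82.4712072625259 pin-knob 82.5583888675355 pin-post 82.32958203953669 0.053578545713293325 [ 0.46523067 -0.13063656  0.117     ] [ 0.46492779 -0.13126454  0.128     ]
```

View pics/w8c.png

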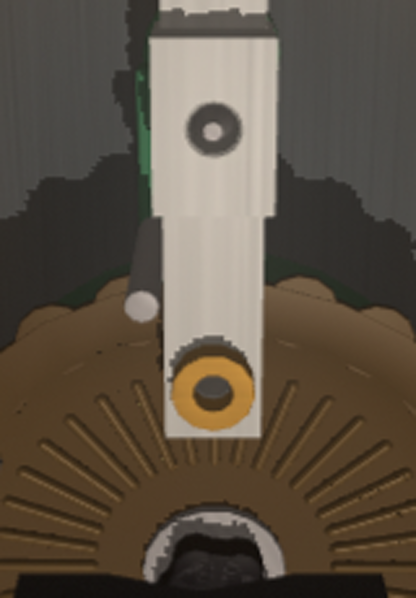

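View pics/t8.png

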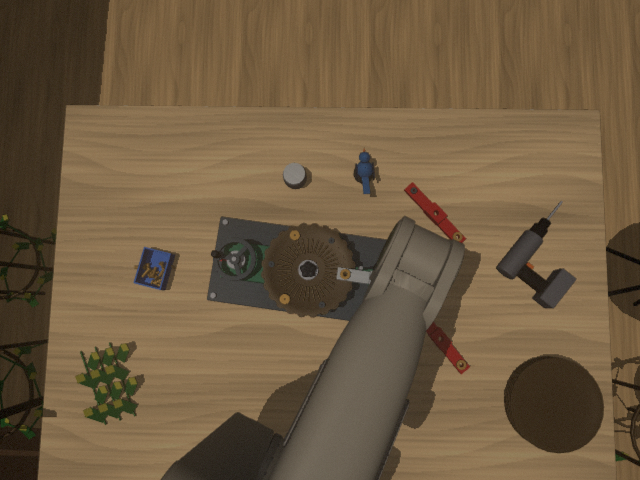

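```bash
python3 -c "
from workcell import env,status
print(status.get_state()['wrist_force']); print(env.hand_in())"
```

```text
[-0.70029272 -0.50875241  0.08207201]
the job is handed in; nothing more can be done
None
```

The jig is set up for the next leg hole and I handed the job in at about 16 s. `hand_in()` gives no verdict, so what follows rests on my own last checks.

**Handwheel:** I held the crank and turned it two full turns clockwise. The wrist camera shows it about 4° past its starting mark, within the 20° allowed. The tray moved round with it. The brass bush now hides the tab under it, but the other tabs stand where they should after a 60° step.

**Guide arm:**
- I lifted it off the pin, turned it about 175° with the end clear above the stop post, and lowered it in the gripper the whole way.
- At the bottom the gripper stood at the same height as when I first took hold of the seated arm (0.1016 m), and the wrist force showed contact with the seat.
- I swung it clockwise until the turning force on the wrist rose to 0.7 N m against the post. Then I eased back slightly and let go.
- After letting go, the arm points at 82.5°. The line from the pin to the turntable knob measures 82.6°, which puts the bush well within 6 mm of the drill spot.
- I saw no knock against the tray.

**Surroundings:** In the last top picture the bird, tin, bin and drill look unmoved. The gripper is open and clear, 0.24 m above the bench.

**Disagreements:** The camera and robot positions differed by 1–2 mm throughout, about the stated calibration error. The base plate is not centred on the turntable axis; it is shifted about 22 mm along y. I allowed for that when working out the jig's position.

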